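# Fit the crank and close the gear fixture

### The job

Put the loose crank with the square hole on the upright square shaft of the clamping fixture and lower it gently until its hub sits fully down on the collar. Then swing the fitted crank clockwise, seen from above, until the shaft comes to its stop and the jaw has closed on the gear. Leave the crank on the shaft, let go, and leave the other things on the bench where they are.

Things in the scene. Friction and masses are not known exactly. Their poses are not given: they have to be found in the camera images.
- crank_hub (a point): Loose 0.4 kg steel crank: centre of its hub on the bore axis, half-way up. Hub 44 x 44 mm, 40 high, flat on the bench; square hole 24 mm wide right through from top to bottom, parallel to the hub's sides. x runs along the arm, z up. The +y and -y sides are free to grip (44 mm). Arm: bar 16 wide, 12 high, centred at this height, out to x = 107. Mass centre 11 mm towards the arm.
- crank_grip (a point): Centre of the crank's upright wooden hand grip, a plain fixed cylinder 24 mm across and 56 mm high standing on the arm; it is 95 mm from the bore axis along the crank's x and 34 mm above crank_hub. Push it or hook it to swing the crank.
- shaft_seat (a point): Upright square steel shaft of the fixture: point on its axis at the top of the round 60 mm collar (70 mm above the bench) where the hub's underside must rest. z up, x and y square to the shaft's sides, turning with it. 22 mm square, 38 mm tall above here, last 12 mm tapered to 12. The crank fits in any of four quarter-turn positions with 5 degrees of play; its hub centre is then 20 mm above this point.
- shaft (a joint): Turn of the shaft in rad, growing clockwise seen from above. Starts between 0 and 0.35; hard stop at 1.40, where the jaw is closed on the gear. It stays where it is left and takes about 0.2 N m to turn, 2 to 3 N at the crank's grip.
- screwdriver: Bystander: screwdriver 170 mm long lying on the bench along its x; origin under its middle.
- handwheel: Bystander: aluminium three-spoked handwheel, 84 mm across, 22 mm high at its solid hub (no hole); origin under its centre.
- dish: Bystander: clear round dish, 90 mm across, 30 mm high; origin under its centre.
- jar: Bystander: clear jar with blue cap, 70 mm across, 90 mm high; origin under its centre.
- block: Bystander: orange plastic block 80 x 60 x 35 mm; origin under its centre.
- oiler: Bystander: white bottle 40 mm across, 100 mm high; origin under its centre.
- fixture: Clamping fixture fixed to the bench; origin at bench height under the shaft axis, x towards its vise. Grey housing 100 x 90 mm, 62 mm high, around the shaft; vise with a brass gear, 58 mm high, out to x = 130 mm. Only the shaft stands above the collar.
Not all that is in view belongs to the job. What is shaped like the part that bears crank_hub but purple is not meant.

How it is judged:
On the way, in this order (a step that is already met when the one before it is completed fails the run):
1. the crank's hub is fully down on the shaft's collar (horizontal distance between crank_hub and shaft_seat below 0.005 m and z of crank_hub in the frame of shaft_seat between 0.016 and 0.0235 m and angle between crank_hub's own z axis and vertical below 0.1 rad), for 0.2 s.
2. the shaft is turned clockwise to its stop with the crank on it (value of joint shaft above 1.3 rad and horizontal distance between crank_hub and shaft_seat below 0.006 m), for 0.1 s.
At the end, for the whole second after the job is handed in: The crank sits on the shaft with its hub down on the collar (within 3.5 mm in height, 5 mm off axis, upright within 0.1 rad), and the shaft is at rest within 0.1 rad of its clockwise stop (all of step 1 and value of joint shaft above 1.3 rad and velocity of joint shaft below 0.05 rad/s); the robot touches nothing.
It fails at once if the crank is let fall on to the shaft (faster than 0.6 m/s while over it) (linear speed of crank above 0.6 m/s and horizontal distance between crank_hub and shaft_seat below 0.015 m and z of crank_hub in the frame of shaft_seat below 0.055 m).
It fails at once if a bystander is moved by more than 40 mm (distance of any of screwdriver, handwheel, dish, jar, block, oiler from where it was at the start of the episode above 0.04 m).
It also fails if it takes over 62 s, if anything falls off the work surface, if the arm or the gripper's body presses on something with over 40 N, if the wrist force passes 120 N, or if a joint passes its speed limit or range.

### The arm

A 6-joint arm with a two-finger parallel gripper is mounted at the origin on the work surface. World frame = base frame: x ahead of the robot, y to its left, z up, the work surface at z = 0. Lengths are in m, angles in rad, forces in N, time in s.
With the tool pointing down it reaches from about 0.325 to 0.925 m from the base axis. Payload 3.1 kg.
Tool frame: the origin (TCP) lies on the front face of the gripper's body, between the roots of the fingers; the fingertips stand 73 mm ahead of it and the grasp point (between the pads) lies 54 mm ahead of it; z points along the fingers, x is the direction in which the jaws open and shut, and the axes are right-handed (so a half turn about z gives the same grasp; the last joint's range is limited). The gripper opens to 85 mm and grips with 20 to 120 N. Pads are 22 mm wide; open, the fingers measure 114 mm over their backs; the gripper's body (76 mm by 85 mm) begins 54 mm behind the grasp point. The pads swing forward as they close: fully open they stand 13 mm farther back than shut.
Start: joints at [1.135, 0.217, 1.613, -0, 1.311, -0.112], TCP at [0.199, 0.593, 0.304] pointing down, gripper open.
Joint ranges: [-2.75, 2.75], [-0.78, 2.1], [0.31, 2.55], [-1.13, 4.27], [0.13, 2.63], [-2.58, 2.58]. Speed limits (rad/s): [2.79, 2.79, 3.14, 3.14, 3.14, 3.14].

### API

Orientations are given as [roll, pitch, yaw] about the fixed x, y, z axes, in that order (R = Rz(yaw) Ry(pitch) Rx(roll)).
In Python, from workcell import sensors, imaging, finish_job gives the robot as it stands. The module is installed in compiled form; this text tells all that it offers.
- The arm moves only by the tool carry_out, never from a script. Its arguments are lists of equal length, an entry for each row: "claw": the opening, from 0 (shut) to 1 (fully open); "travel": the shift along the tool's x, y, z in mm, a list of three; "spin": the turn about the tool's z in rad. In form: {"claw": [claw, ...], "travel": [[tx, ty, tz], ...], "spin": [spin, ...]}. A call has 1 to 20 rows; each row is the pose to reach, as a shift and turn from the pose commanded when the call began, along the tool's axes at that moment; what a row does not reach only later rows make up. A row lasts 1/12 s, in which the tool goes at most 41.7 mm and 7.16 degrees, less where a joint would pass 70% of its speed; a pose out of reach is approached as far as the arm can. A call with a gripper value outside its range is refused whole. The fingers move at their own pace and stop on an object; the grip force is fixed at half the most. Time passes only in rows, so rows that repeat a pose let the fingers close. It gives the time, the measured TCP pose, the force and the opening at its end, in the units of the state.
- sensors.sense(): the state, without advancing time (a new reading comes with each control period).
- imaging.camera(name): name is "side" or "top"; returns the picture (400x640x3 uint8, blue, green, red); there is no depth.
- imaging.get_calibration(name): a dict with "camera_matrix" (3x3 intrinsics, pixels), "R" (3x3) and "t" (3): a world point X has camera coordinates R X + t. Camera axes: x right, y down, z forward; pixel columns grow to the right and rows downward; lengths in m; the calibration is good to about 2 mm. A picture is of the moment at which its call begins. get_calibration takes no time and is no camera call.
- finish_job(): hands the job in, once; it reports no verdict.
The state is a dict: "time": time; "joint_positions": joint angles; "qvel": joint speeds; "tau": joint torques, N m; "position": TCP position; "tcp_rot": TCP orientation; "wrist_force": force on the tool from outside, world axes, zero at the start; "ft_torque": the same for the moment, N m; "opening": opening from 0.0 (shut) to 1.0 (fully open).
Only numpy, scipy, OpenCV 4.12 (cv2) and the standard library are available. Lean on these libraries where they do the work, as an engineer would, in place of code of your own. Each camera call takes 0.05 s, during which the arm holds its last target.

## Working session

There is one attempt and no reset: what is moved stays moved. The work goes in short steps, Python scripts to look and compute and a tool call to move; the robot and the scene stay as the last step left them, time stands still between calls to the robot, and variables do not carry over. Pictures are saved under pics/ and viewed, and the job is handed in when it is done.

Besides the shell and the picture viewer there is one more tool, called after ">>>" in YAML: its name, and indented under it one key for each argument. carry_out: Moves the arm, as the interface text tells. Its arguments: {"type":"object","properties":{"claw":{"type":"array"},"travel":{"type":"array"},"spin":{"type":"array"}},"required":["claw","travel","spin"]}

```bash
mkdir -p pics; python3 - <<'E'
from workcell import sensors, imaging
import cv2
for n in ("top","side"):
    cv2.imwrite(f"pics/{n}0.png",imaging.camera(n))
    c=imaging.get_calibration(n); print(n,c)
print(sensors.sense())
E
```

```text
top {'camera_matrix': array([[396.24515059,   0.        , 325.54442367],
       [  0.        , 396.24515059, 198.08809315],
       [  0.        ,   0.        ,   1.        ]]), 'R': array([[ 0.01874743, -0.99979695,  0.00738916],
       [-0.98198256, -0.01980233, -0.18793118],
       [ 0.18803934, -0.0037328 , -0.9821544 ]]), 't': array([0.08081154, 0.42599742, 1.1538368 ])}
side {'camera_matrix': array([[400.00179235,   0.        , 322.28109636],
       [  0.        , 400.00179235, 199.92421865],
       [  0.        ,   0.        ,   1.        ]]), 'R': array([[ 0.70098742, -0.71295161, -0.01779446],
       [-0.56771307, -0.54273709, -0.61898168],
       [ 0.43164627,  0.44400052, -0.78520382]]), 't': array([-0.24849184,  0.34024536,  1.06329338])}
{'time': 0.1, 'joint_positions': array([ 1.13480934e+00,  2.17703577e-01,  1.61481024e+00, -2.43182491e-05,
        1.31129810e+00, -1.12186180e-01]), 'qvel': array([ 2.57789561e-04, -1.06672863e-03, -1.51262646e-03, -4.48460377e-05,
       -5.04962495e-05, -1.19334130e-03]), 'tau': array([-3.46817615e-04, -3.98076582e+01, -3.04970527e+01, -3.17498757e-05,
        4.22555837e-03, -1.49473112e-05]), 'position': array([0.19858258, 0.59198992, 0.30266415]), 'tcp_rot': array([-3.14136755e+00,  2.20794504e-03,  1.24700203e+00]), 'wrist_force': array([-0.03861932,  0.0594618 , -0.25839327]), 'ft_torque': array([-0.01414398, -0.03735579, -0.03686823]), 'opening': 1.0015515183067252}
```

View pics/top0.png

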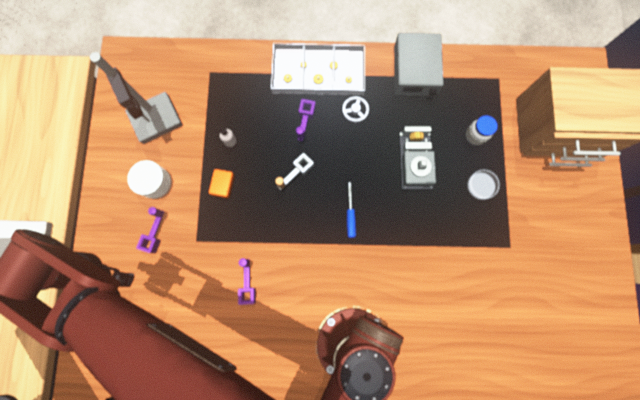

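View pics/side0.png

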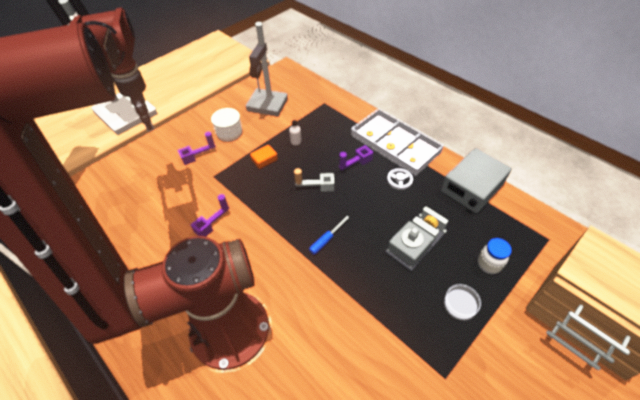

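Candidates in the top view: steel crank with a wooden grip (hub 303,162; grip 280,182), purple look-alikes at (307,105), (150,232) and (246,282), and the handwheel at (355,108). By description I choose the steel one; next I check it in a close crop.

```bash
python3 - <<'E'
import cv2,numpy as np
t=cv2.imread("pics/top0.png");s=cv2.imread("pics/side0.png")
f=lambda im,x,y,w,h:cv2.resize(im[y:y+h,x:x+w],(400,300),interpolation=cv2.INTER_CUBIC)
a=np.hstack([f(t,262,142,60,45),f(t,386,118,72,54+18-18)])
b=np.hstack([f(s,280,155,64,48),f(s,376,200,80,60)])
cv2.imwrite("pics/crop0.png",np.vstack([a,b]))
E
```

```text
(no output)
```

View pics/crop0.png

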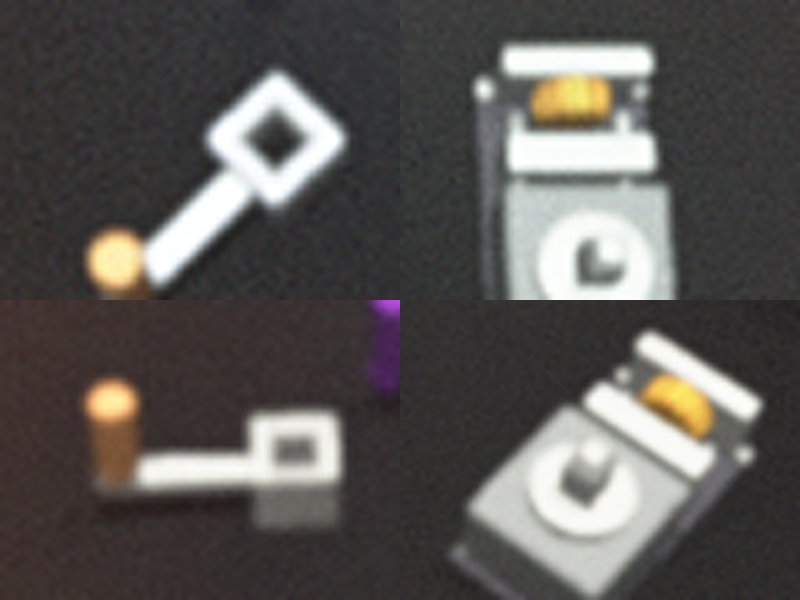

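The crop shows the steel crank: square hub with a hole at top (303,162), wooden grip at (280,181), and the fixture's shaft on its collar at (421,165).

```bash
cat > h.py <<'E'
import cv2,numpy as np
from workcell import imaging
C={n:imaging.get_calibration(n) for n in("top","side")}
def ray(n,uv):
    c=C[n];d=np.linalg.inv(c["camera_matrix"])@[uv[0],uv[1],1]
    return -c["R"].T@c["t"],c["R"].T@d
def plane(n,uv,z):
    o,d=ray(n,uv);return o+d*(z-o[2])/d[2]
def proj(n,X):
    c=C[n];p=c["camera_matrix"]@(c["R"]@np.array(X)+c["t"]);return p[:2]/p[2]
def tri(uvt,uvs):
    (a,d),(b,e)=ray("top",uvt),ray("side",uvs)
    s=np.linalg.lstsq(np.c_[d,-e],b-a,rcond=None)[0]
    p,q=a+s[0]*d,b+s[1]*e
    return (p+q)/2,np.linalg.norm(p-q)
S=8
def up(im,x,y,w,h): return cv2.resize(im[y:y+h,x:x+w],None,fx=S,fy=S,interpolation=cv2.INTER_CUBIC)
def back(p,x,y): return (np.array(p,float)+.5)/S-.5+np.array([x,y])
def contplane(n,cnt,x,y,z): return np.array([plane(n,back(p,x,y),z)[:2] for p in cnt.reshape(-1,2)],np.float32)
E
cat > m.py <<'E'
from h import *
import sys
def crank(t,s):
    x,y,w,h=262,142,60,50
    u=up(t,x,y,w,h); g=cv2.cvtColor(u,cv2.COLOR_BGR2GRAY)
    hsv=cv2.cvtColor(u,cv2.COLOR_BGR2HSV)
    m=((g>140)&(hsv[...,1]<70)).astype(np.uint8)
    cs,hi=cv2.findContours(m,cv2.RETR_CCOMP,cv2.CHAIN_APPROX_NONE)
    for c,k in zip(cs,hi[0]):
        if cv2.contourArea(c)<300: continue
        P=contplane("top",c,x,y,.04)
        r=cv2.minAreaRect(P*1000); print("hole" if k[3]>=0 else "outer",r)
    op=cv2.morphologyEx(cv2.morphologyEx(m,cv2.MORPH_CLOSE,np.ones((60,60))) if 0 else m,cv2.MORPH_OPEN,np.ones((1,1)))
    f=m.copy(); cv2.drawContours(f,cs,-1,1,-1)
    f=cv2.morphologyEx(f,cv2.MORPH_OPEN,cv2.getStructuringElement(cv2.MORPH_ELLIPSE,(67,67)))
    c=max(cv2.findContours(f,0,1)[0],key=cv2.contourArea)
    print("hub rect",cv2.minAreaRect(contplane("top",c,x,y,.04)*1000))
    for n,im,(x,y,w,h) in (("top",t,(262,165,30,30)),("side",s,(285,160,25,16))):
        u=up(im,x,y,w,h);hsv=cv2.cvtColor(u,cv2.COLOR_BGR2HSV)
        m=((hsv[...,1]>60)&(hsv[...,2]>165)&(hsv[...,0]<25)).astype(np.uint8)
        c=max(cv2.findContours(m,0,1)[0],key=cv2.contourArea)
        e=cv2.fitEllipse(c);b=back(e[0],x,y);print("grip",n,b,np.array(e[1])/S,plane(n,b,.082))
def fix(t,s):
    for n,im,(x,y,w,h) in (("top",t,(405,150,32,32)),("side",s,(396,220,35,36))):
        u=up(im,x,y,w,h);g=cv2.cvtColor(u,cv2.COLOR_BGR2GRAY)
        m=(g>200).astype(np.uint8)
        c=max(cv2.findContours(m,0,1)[0],key=cv2.contourArea)
        P=contplane(n,c,x,y,.07)*1000
        e=cv2.fitEllipse(cv2.convexHull(P));print("collar",n,e, cv2.minEnclosingCircle(P))
if __name__=="__main__":
    t=cv2.imread("pics/top0.png");s=cv2.imread("pics/side0.png")
    crank(t,s);fix(t,s)
    cv2.imwrite("pics/shaft0.png",np.hstack([cv2.resize(up(t,405,150,32,32),(400,400)),cv2.resize(up(s,396,220,35,36),(400,400))]))
E
python3 m.py
```

```text
outer ((512.5097045898438, 182.2763671875), (50.102970123291016, 111.61907196044922), 45.27281188964844)
hole ((534.0157470703125, 160.63980102539062), (21.52104949951172, 20.85608673095703), 45.363616943359375)Traceback (most recent call last):
  File "m.py", line 32, in <module>
    crank(t,s);fix(t,s)
    ~~~~~^^^^^
  File "m.py", line 16, in crank
    c=max(cv2.findContours(f,0,1)[0],key=cv2.contourArea)
ValueError: max() iterable argument is empty
```

```bash
sed -i 's/cv2.drawContours(f,cs,-1,1,-1)/[cv2.drawContours(f,[c],0,1,-1) for c in cs]/' m.py
python3 m.py
```

```text
outer ((512.5097045898438, 182.2763671875), (50.102970123291016, 111.61907196044922), 45.27281188964844)
hole ((534.0157470703125, 160.63980102539062), (21.52104949951172, 20.85608673095703), 45.363616943359375)
hub rect ((532.3510131835938, 162.6587371826172), (49.75176239013672, 55.982933044433594), 44.79252243041992)
grip top [278.97530174 180.59183693] [8.07641411 8.49189091] [0.4657134  0.22652776 0.082     ]
grip side [297.32950115 170.97231579] [6.50892687 7.72401571] [0.46494104 0.22005828 0.082     ]
collar top ((527.222412109375, -182.65370178222656), (89.94541931152344, 115.82726287841797), 59.44279479980469) ((519.2526245117188, -189.3059539794922), 59.169654846191406)
collar side ((520.138916015625, -200.75363159179688), (97.46456909179688, 110.42935180664062), 107.7253646850586) ((518.2680053710938, -199.2199249267578), 55.293113708496094)
```

View pics/shaft0.png

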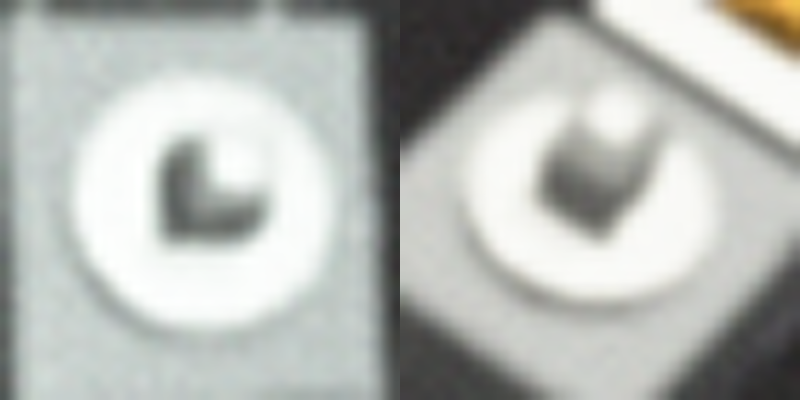

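```bash
cat > m2.py <<'E'
from h import *
t=cv2.imread("pics/top0.png");s=cv2.imread("pics/side0.png")
def fixm(t,s):
    for n,im,(x,y,w,h) in (("top",t,(405,150,32,32)),("side",s,(396,220,35,36))):
        u=up(im,x,y,w,h);g=cv2.cvtColor(u,cv2.COLOR_BGR2GRAY)
        if n=="side": g[:8*8,20*8:]*=1
        for th in (218,226,234):
            m=(g>th).astype(np.uint8)
            cs=cv2.findContours(m,0,1)[0]
            lab=cv2.connectedComponents(m)
            q={"top":(9,16),"side":(9,16)}[n]
            c=[c for c in cs if cv2.pointPolygonTest(c,(q[0]*S,q[1]*S),False)>=0]
            if not c: print(n,th,"none");continue
            P=contplane(n,c[0],x,y,.07)*1000
            print("collar",n,th,cv2.fitEllipse(P),cv2.minEnclosingCircle(P))
        # base edges
        m=(g<200).astype(np.uint8)
        cs=[c for c in cv2.findContours(m,1,1)[0] if 1500<cv2.contourArea(c)<12000]
        for c in cs:
            P=contplane(n,c,x,y,.07)*1000
            a=cv2.approxPolyDP(P,2.5,True).reshape(-1,2)
            d=np.roll(a,-1,0)-a
            print(n,"dark",[(np.round(p,1).tolist(),round(float(np.hypot(*v)),1),round(float(np.degrees(np.arctan2(v[1],v[0]))),1)) for p,v in zip(a,d)])
fixm(t,s)
# side hole
x,y,w,h=316,170,24,18
u=up(s,x,y,w,h);g=cv2.cvtColor(u,cv2.COLOR_BGR2GRAY);m=(g>160).astype(np.uint8)
cs,hi=cv2.findContours(m,cv2.RETR_CCOMP,1)
for c,k in zip(cs,hi[0]):
    if k[3]>=0 and cv2.contourArea(c)>200: print("side hole",cv2.minAreaRect(contplane("side",c,x,y,.04)*1000))
# vise: fixture yaw from white jaw
x,y,w,h=398,120,40,40
u=up(t,x,y,w,h);g=cv2.cvtColor(u,cv2.COLOR_BGR2GRAY);m=(g>215).astype(np.uint8)
for c in cv2.findContours(m,0,1)[0]:
    if cv2.contourArea(c)>3000: print("jaw",cv2.minAreaRect(contplane("top",c,x,y,.058)*1000))
E
python3 m2.py
python3 - <<'E'
import sys;sys.path.insert(0,'.')
from h import *
t=cv2.imread("pics/top0.png");
x,y,w,h=398,150,44,46
u=up(t,x,y,w,h);g=cv2.cvtColor(u,cv2.COLOR_BGR2GRAY);m=(g>125).astype(np.uint8)
c=max(cv2.findContours(m,0,1)[0],key=cv2.contourArea);P=contplane("top",c,x,y,.062)*1000
print(cv2.minAreaRect(P))
a=cv2.approxPolyDP(P,4,True).reshape(-1,2);print(a, np.degrees(np.arctan2(*(np.roll(a,-1,0)-a).T[::-1])))
E
```

```text
collar top 218 ((523.7127075195312, -193.54013061523438), (62.40739822387695, 63.53704833984375), 133.11192321777344) ((523.6063842773438, -193.6306610107422), 32.57381820678711)
collar top 226 ((523.444580078125, -193.44252014160156), (60.91354751586914, 61.83510971069336), 140.61868286132812) ((523.0031127929688, -193.32162475585938), 31.67359161376953)
collar top 234 ((523.1522827148438, -193.2841033935547), (59.2221794128418, 60.110870361328125), 149.4514617919922) ((523.0130615234375, -193.3309783935547), 30.691099166870117)
top dark [([537.5, -186.89999389648438], 7.9, 147.3), ([530.7999877929688, -182.60000610351562], 17.8, -176.6), ([513.0999755859375, -183.60000610351562], 21.4, -86.7), ([514.2999877929688, -205.0], 10.8, -19.9), ([524.4000244140625, -208.60000610351562], 11.7, 81.7), ([526.0999755859375, -197.10000610351562], 11.6, 15.4), ([537.2999877929688, -194.0], 7.1, 88.1)]
collar side 218 ((523.652587890625, -196.92327880859375), (57.6651611328125, 61.83333969116211), 14.672420501708984) ((524.9711303710938, -196.34942626953125), 32.449058532714844)
collar side 226 (
[... 1913 characters left out ...]
7387695, 21.620943069458008), 44.41318130493164)
jaw ((552.7738647460938, -195.703369140625), (13.778553009033203, 50.512569427490234), 1.1988906860351562)
jaw ((596.433349609375, -189.7386016845703), (29.393821716308594, 78.36990356445312), 2.453761339187622)
jaw ((635.2410278320312, -189.76913452148438), (31.90877914428711, 79.82715606689453), 1.2374153137207031)
((523.600341796875, -192.42440795898438), (104.21714782714844, 90.67974090576172), 1.2102729082107544)
[[ 574.86975 -152.15411]
 [ 553.4755  -146.44325]
 [ 472.15775 -150.52647]
 [ 475.0436  -235.38945]
 [ 570.68787 -234.75462]
 [ 576.2175  -215.95003]] [ 165.05424   -177.12541    -88.052345     0.3802879   73.61354
   91.21027  ]
```

```bash
python3 - <<'E'
from h import *
print("grip",tri((278.975,180.592),(297.33,170.972)))
ht=proj("top",(.5340,.1606,.04));hs=proj("side",(.533,.1539,.04));print("hole",tri(ht,hs))
ct=proj("top",(.5233,-.1934,.07));cs=proj("side",(.5234,-.197,.07));print("collar",tri(ct,cs))
from workcell import sensors;print(sensors.sense()["position"])
E
```

```text
grip (array([0.46896052, 0.22697509, 0.07301344]), np.float64(0.002549006496885209))
hole (array([0.53798484, 0.16053953, 0.03003137]), np.float64(0.0025530042013996177))
collar (array([ 0.5255521 , -0.19522947,  0.06506355]), np.float64(0.0019447520320377547))
[0.19858258 0.59198992 0.30266415]
```

>>> carry_out:
  claw: [1, 1, 1, 1, 1, 1, 1, 1, 1, 1, 1, 1, 1, 1, 1, 1, 1, 1]
  travel:
    - [-20, 30, 0]
    - [-40, 60, 0]
    - [-61, 91, 0]
    - [-85, 128, 10]
    - [-108, 162, 20]
    - [-130, 195, 30]
    - [-152, 228, 40]
    - [-174, 261, 50]
    - [-196, 294, 60]
    - [-218, 327, 70]
    - [-240, 360, 80]
    - [-260, 390, 90]
    - [-275, 412, 100]
    - [-290, 435, 110]
    - [-299, 448, 117]
    - [-304.5, 456.5, 122]
    - [-304.5, 456.5, 122]
    - [-304.5, 456.5, 122]
  spin: [0.05, 0.1, 0.15, 0.2, 0.25, 0.3, 0.35, 0.4, 0.448, 0.448, 0.448, 0.448, 0.448, 0.448, 0.448, 0.448, 0.448, 0.448]

```text
time: 1.6
position: [0.5342, 0.1587, 0.1814]
tcp_rot: [-3.14, 0.001, 0.798]
wrist_force: [0.4, -0.1, 0.4]
opening: 1.0
```

```bash
python3 - <<'E'
from h import *
t=imaging.camera("top");s=imaging.camera("side")
f=lambda im,x,y,w,h:cv2.resize(im[y:y+h,x:x+w],(400,300),interpolation=cv2.INTER_CUBIC)
cv2.imwrite("pics/hov.png",np.hstack([f(t,240,110,120,90),f(s,270,120,100,75)]))
E
```

```text
(no output)
```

View pics/hov.png

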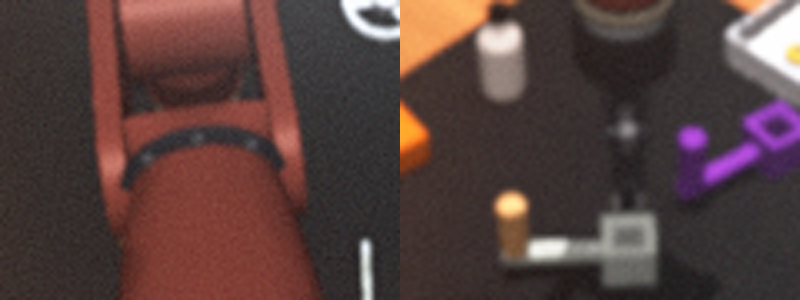

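The side view shows the gripper edge-on above the hub at crop (628,240), with the grip clear at (512,210). The arm hides the top view. I go down and close.

>>> carry_out:
  claw: [1, 1, 1, 1, 1, 1, 0, 0, 0, 0, 0, 0, 0, 0, 0, 0]
  travel:
    - [0, 0, 25]
    - [0, 0, 50]
    - [0, 0, 75]
    - [0, 0, 92]
    - [0, 0, 101]
    - [0, 0, 101]
    - [0, 0, 101]
    - [0, 0, 101]
    - [0, 0, 101]
    - [0, 0, 101]
    - [0, 0, 101]
    - [0, 0, 101]
    - [0, 0, 101]
    - [0, 0, 101]
    - [0, 0, 101]
    - [0, 0, 101]
  spin: [0, 0, 0, 0, 0, 0, 0, 0, 0, 0, 0, 0, 0, 0, 0, 0]

```text
time: 3.03
position: [0.5363, 0.1589, 0.0828]
tcp_rot: [3.14, -0.003, 0.799]
wrist_force: [-0.3, 0.2, 6.9]
opening: 0.506
```

>>> carry_out:
  claw: [0, 0, 0, 0, 0, 0, 0, 0, 0, 0]
  travel:
    - [0, 0, -5]
    - [0, 0, -15]
    - [0, 0, -35]
    - [0, 0, -60]
    - [0, 0, -85]
    - [0, 0, -110]
    - [0, 0, -130]
    - [0, 0, -140]
    - [0, 0, -140]
    - [0, 0, -140]
  spin: [0, 0, 0, 0, 0, 0, 0, 0, 0, 0]

```text
time: 3.87
position: [0.5343, 0.1585, 0.2206]
tcp_rot: [-3.141, 0.0, 0.799]
wrist_force: [0.2, 0.3, -4.3]
opening: 0.508
```

```bash
python3 - <<'E'
from h import *
from workcell import sensors
t=imaging.camera("top");s=imaging.camera("side");cv2.imwrite("pics/side1.png",s)
f=lambda im,x,y,w,h:cv2.resize(im[y:y+h,x:x+w],(400,300),interpolation=cv2.INTER_CUBIC)
cv2.imwrite("pics/lift.png",np.hstack([f(t,240,110,120,90),f(s,270,80,120,90)]))
print(sensors.sense())
E
```

```text
{'time': 3.9667, 'joint_positions': array([ 1.62489693e-01,  1.63276575e-01,  1.84583041e+00, -5.67750283e-05,
        1.13677627e+00, -6.36509456e-01]), 'qvel': array([ 0.0017034 ,  0.00980704,  0.0041065 , -0.00083602,  0.0003698 ,
       -0.00017972]), 'tau': array([-1.07380378e-02, -3.79687142e+01, -3.05682063e+01,  3.85641062e-02,
       -6.64933847e-03,  5.20885951e-04]), 'position': array([0.53321571, 0.158335  , 0.21866772]), 'tcp_rot': array([-3.13908368,  0.00348095,  0.7990275 ]), 'wrist_force': array([-0.06945843, -0.19726776, -3.66745164]), 'ft_torque': array([-0.00940048, -0.02484593,  0.00177163]), 'opening': 0.5030527047588251}
```

View pics/lift.png

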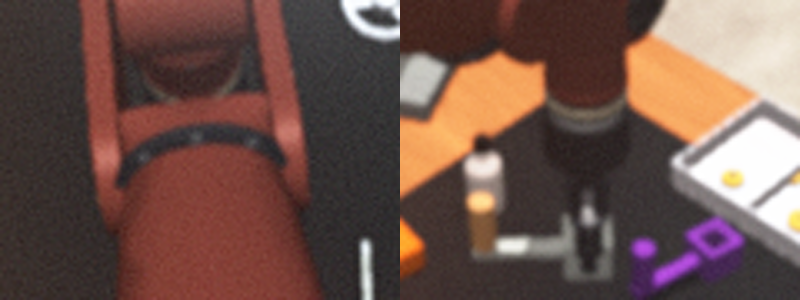

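>>> carry_out:
  claw: [0, 0, 0, 0, 0, 0, 0, 0, 0, 0, 0, 0, 0, 0, 0, 0, 0, 0]
  travel:
    - [-10, 9, 0]
    - [-28, 26, 0]
    - [-48, 44, 0]
    - [-70, 64, 0]
    - [-92, 84, 0]
    - [-114, 104, 0]
    - [-136, 125, 0]
    - [-158, 145, 0]
    - [-180, 165, 0]
    - [-202, 185, 0]
    - [-222, 203, 0]
    - [-240, 220, 0]
    - [-252, 231, 0]
    - [-258, 237, 0]
    - [-260.5, 239, 0]
    - [-260.5, 239, 0]
    - [-260.5, 239, 0]
    - [-260.5, 239, 0]
  spin: [0.03, 0.08, 0.14, 0.2, 0.26, 0.32, 0.38, 0.44, 0.5, 0.56, 0.62, 0.67, 0.7, 0.72, 0.72, 0.72, 0.72, 0.72]

```text
time: 5.47
position: [0.5241, -0.1936, 0.2204]
tcp_rot: [-3.141, 0.001, 0.08]
wrist_force: [0.8, 0.2, -4.6]
opening: 0.505
```

```bash
python3 - <<'E'
from h import *
from workcell import sensors
t=imaging.camera("top");a=sensors.sense();s=imaging.camera("side");b=sensors.sense();cv2.imwrite("pics/side2.png",s);cv2.imwrite("pics/top2.png",t)
f=lambda im,x,y,w,h:cv2.resize(im[y:y+h,x:x+w],(400,300),interpolation=cv2.INTER_CUBIC)
cv2.imwrite("pics/hov2.png",np.hstack([f(t,370,110,100,75),f(s,340,160,120,90)]))
for q in(a,b):print(q["position"],q["tcp_rot"],q["joint_positions"])
E
```

```text
[ 0.52423858 -0.19356802  0.22060069] [-3.14086866e+00  5.74126424e-04  8.05364355e-02] [-4.79428078e-01  1.64589273e-01  1.84027954e+00  3.39868637e-04
  1.13759486e+00 -5.60107110e-01]
[ 0.52435073 -0.19365711  0.2207538 ] [-3.14113912e+00  2.60406486e-04  8.05762462e-02] [-4.79451177e-01  1.64490913e-01  1.84007417e+00  2.70964578e-04
  1.13748913e+00 -5.60141192e-01]
```

View pics/hov2.png

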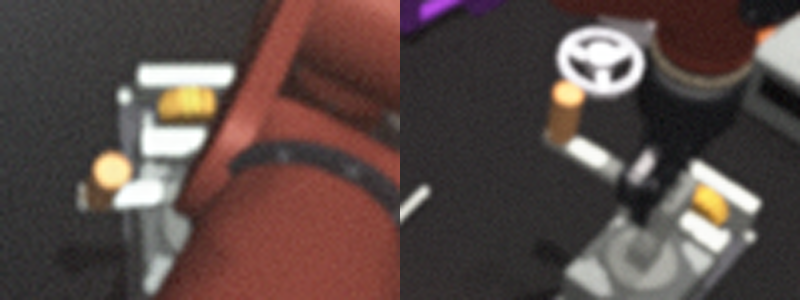

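The top view shows the grip at crop (112,172), with the arm hiding the shaft. The side view shows the hub hanging just above the shaft, with the grip at crop (567,95). I measure the grip in both views to get the hub offset in the hand.

```bash
cat > g.py <<'E'
from h import *
def grip(n,im,x,y,w,h,z,v=165):
    u=up(im,x,y,w,h);hsv=cv2.cvtColor(u,cv2.COLOR_BGR2HSV)
    m=((hsv[...,1]>60)&(hsv[...,2]>v)&(hsv[...,0]<25)).astype(np.uint8)
    c=max(cv2.findContours(m,0,1)[0],key=cv2.contourArea)
    e=cv2.fitEllipse(c);b=back(e[0],x,y);return b,np.array(e[1])/S,plane(n,b,z)
E
python3 - <<'E'
from g import *
t=cv2.imread("pics/top2.png");s=cv2.imread("pics/side2.png")
for n,im,r in(("top",t,(385,140,24,26)),("side",s,(382,180,18,30))):
    for v in (180,200,215):
        b,e,p=grip(n,im,*r,.222,v);print(n,v,b,e,p, p-[-.0075,.0947,0])
E
```

```text
top 180 [397.70965958 152.27897739] [8.81874084 9.17473698] [ 0.51487537 -0.09604296  0.222     ] [ 0.52237537 -0.19074296  0.222     ]
top 200 [397.72027111 152.29512405] [8.37584972 8.8437748 ] [ 0.51483211 -0.09606998  0.222     ] [ 0.52233211 -0.19076998  0.222     ]
top 215 [397.72527504 152.30434418] [8.00550938 8.51615238] [ 0.51480734 -0.09608265  0.222     ] [ 0.52230734 -0.19078265  0.222     ]
side 180 [390.02900696 187.75380039] [7.42888117 9.32617664] [ 0.51269896 -0.10289161  0.222     ] [ 0.52019896 -0.19759161  0.222     ]
side 200 [390.07335663 187.67018795] [7.07222986 8.87800121] [ 0.51300817 -0.10279507  0.222     ] [ 0.52050817 -0.19749507  0.222     ]
side 215 [390.10629177 187.61296463] [6.78383255 8.49505901] [ 0.51322457 -0.10273394  0.222     ] [ 0.52072457 -0.19743394  0.222     ]
```

>>> carry_out:
  claw: [0, 0, 0, 0, 0, 0, 0, 0, 0, 0]
  travel:
    - [1, 1, 4]
    - [1, 1, 10]
    - [1, 1, 16]
    - [1, 1, 22]
    - [1, 1, 27]
    - [1, 1, 31]
    - [1, 1, 34]
    - [1, 1, 36]
    - [1, 1, 36]
    - [1, 1, 36]
  spin: [0, 0, 0, 0, 0, 0, 0, 0, 0, 0]

```text
time: 6.4
position: [0.5255, -0.1958, 0.1849]
tcp_rot: [3.142, -0.0, 0.079]
wrist_force: [-0.9, 0.5, -4.2]
opening: 0.501
```

```bash
python3 - <<'E'
from g import *
from workcell import sensors
t=imaging.camera("top");a=sensors.sense();s=imaging.camera("side");cv2.imwrite("pics/side3.png",s);cv2.imwrite("pics/top3.png",t)
f=lambda im,x,y,w,h:cv2.resize(im[y:y+h,x:x+w],(400,300),interpolation=cv2.INTER_CUBIC)
cv2.imwrite("pics/hov3.png",np.hstack([f(t,370,110,100,75),f(s,370,190,80,60)]))
print(a["position"],a["tcp_rot"],a["wrist_force"],a["ft_torque"])
for n,im,r in(("top",t,(383,140,26,30)),("side",s,(380,190,20,34))):
    try:
        b,e,p=grip(n,im,*r,a["position"][2]+.0015,200);print(n,b,e,p, p-[-.0075,.0947,0])
    except Exception as x: print(n,x)
E
```

```text
[ 0.52561237 -0.19582489  0.18517425] [ 3.14128992e+00 -5.18714185e-04  7.89474105e-02] [-0.42005313  0.24252737 -3.60915249] [-0.04189694 -0.09206286 -0.04493824]
top [395.94486046 155.84233475] [8.10150242 8.40617752] [ 0.51600408 -0.09788575  0.18667425] [ 0.52350408 -0.19258575  0.18667425]
side [389.53628445 196.02017689] [7.19020414 8.50361443] [ 0.51471074 -0.10474479  0.18667425] [ 0.52221074 -0.19944479  0.18667425]
```

View pics/hov3.png

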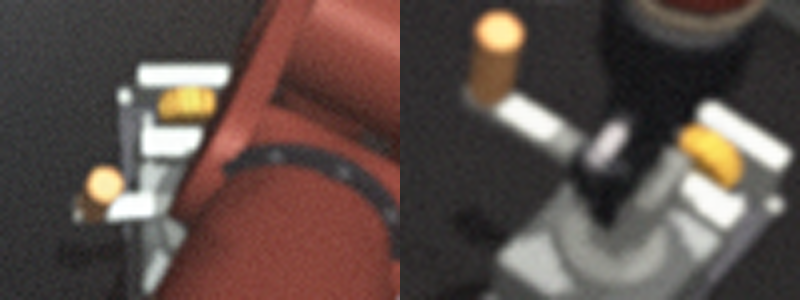

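Both views agree within about 1–2 mm, with opposite signs, so I descend with force checks.

>>> carry_out:
  claw: [0, 0, 0, 0, 0, 0, 0]
  travel:
    - [0.4, -0.5, 2]
    - [0.4, -0.5, 4]
    - [0.4, -0.5, 6]
    - [0.4, -0.5, 8]
    - [0.4, -0.5, 9]
    - [0.4, -0.5, 9]
    - [0.4, -0.5, 9]
  spin: [0, 0, 0, 0, 0, 0, 0]

```text
time: 7.08
position: [0.5243, -0.1951, 0.1751]
tcp_rot: [-3.141, 0.004, 0.079]
wrist_force: [-5.8, -1.6, -2.3]
opening: 0.506
```

>>> carry_out:
  claw: [0, 0, 0, 0, 0]
  travel:
    - [-1, 0.3, 0]
    - [-1.5, 0.4, 0]
    - [-1.5, 0.4, 1]
    - [-1.5, 0.4, 1.5]
    - [-1.5, 0.4, 1.5]
  spin: [0, 0, 0, 0, 0]

```text
time: 7.5
position: [0.5239, -0.1955, 0.1741]
tcp_rot: [-3.141, 0.001, 0.079]
wrist_force: [-4.4, -0.3, -3.1]
opening: 0.506
```

>>> carry_out:
  claw: [0, 0, 0, 0, 0, 0]
  travel:
    - [-1, 0, 0]
    - [-1.5, 0, 0]
    - [-1.5, 0, 1]
    - [-1.5, 0, 2]
    - [-1.5, 0, 3]
    - [-1.5, 0, 3]
  spin: [0, 0, 0, 0, 0, 0]

```text
time: 8.0
position: [0.5234, -0.1957, 0.1715]
tcp_rot: [3.141, -0.002, 0.079]
wrist_force: [-0.4, 0.9, -4.1]
opening: 0.506
```

```bash
python3 - <<'E'
from workcell import sensors
a=sensors.sense();print(a["wrist_force"],a["ft_torque"],a["position"])
E
```

```text
[-0.36528146  0.92712112 -4.10788945] [ 0.15253111 -0.04537713 -0.02489459] [ 0.52336666 -0.19570775  0.17147289]
```

>>> carry_out:
  claw: [0, 0, 0, 0, 0, 0]
  travel:
    - [0, 0, 2]
    - [0, 0, 4]
    - [0, 0, 6]
    - [0, 0, 8]
    - [0, 0, 9]
    - [0, 0, 9]
  spin: [0, 0, 0, 0, 0, 0]

```text
time: 8.5
position: [0.5228, -0.1957, 0.162]
tcp_rot: [-3.141, 0.0, 0.079]
wrist_force: [0.4, 1.3, -5.0]
opening: 0.507
```

>>> carry_out:
  claw: [0, 0, 0, 0, 0, 0, 0]
  travel:
    - [0, 0, 2]
    - [0, 0, 4]
    - [0, 0, 6]
    - [0, 0, 8]
    - [0, 0, 9]
    - [0, 0, 10]
    - [0, 0, 10]
  spin: [0, 0, 0, 0, 0, 0, 0]

```text
time: 9.08
position: [0.5228, -0.1958, 0.1529]
tcp_rot: [-3.141, 0.0, 0.079]
wrist_force: [-1.5, 2.2, 1.3]
opening: 0.505
```

>>> carry_out:
  claw: [0, 0, 0, 0]
  travel:
    - [0, 0, 1]
    - [0, 0, 1.5]
    - [0, 0, 1.5]
    - [0, 0, 1.5]
  spin: [0, 0, 0, 0]

```text
time: 9.42
position: [0.5229, -0.1958, 0.1529]
tcp_rot: [-3.141, 0.001, 0.079]
wrist_force: [-5.3, 4.0, 9.3]
opening: 0.505
```

```bash
python3 - <<'E'
from g import *
from workcell import sensors
t=imaging.camera("top");a=sensors.sense();s=imaging.camera("side");cv2.imwrite("pics/side4.png",s);cv2.imwrite("pics/top4.png",t)
f=lambda im,x,y,w,h:cv2.resize(im[y:y+h,x:x+w],(400,300),interpolation=cv2.INTER_CUBIC)
cv2.imwrite("pics/seat.png",np.hstack([f(t,370,110,100,75),f(s,370,190,80,60)]))
print(a["position"],a["wrist_force"])
E
```

```text
[ 0.52287159 -0.1957611   0.1528626 ] [-4.08528672  3.73013222  9.7909071 ]
```

View pics/seat.png

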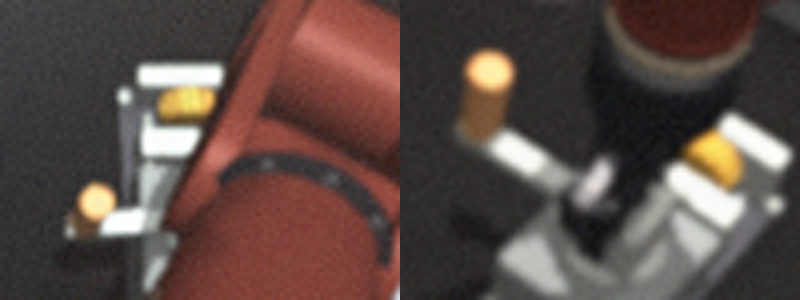

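The z reading stopped at 0.153 (bench grasp 0.083 + 0.070) with contact force rising, so the hub is down. I release, back off upward, and look.

>>> carry_out:
  claw: [0.7, 1, 1, 1, 1, 1, 1, 1, 1, 1, 1, 1, 1, 1]
  travel:
    - [0, 0, -1]
    - [0, 0, -1]
    - [0, 0, -1]
    - [0, 0, -1]
    - [0, 0, -5]
    - [0, 0, -20]
    - [0, 0, -45]
    - [0, 0, -75]
    - [0, 0, -105]
    - [0, 0, -130]
    - [0, 25, -140]
    - [0, 50, -140]
    - [0, 60, -140]
    - [0, 60, -140]
  spin: [0, 0, 0, 0, 0, 0, 0, 0, 0, 0, 0, 0, 0, 0]

```text
time: 10.68
position: [0.5276, -0.2576, 0.2912]
tcp_rot: [3.141, -0.001, 0.076]
wrist_force: [-0.6, -0.1, -1.2]
opening: 1.0
```

```bash
python3 - <<'E'
from g import *
from workcell import sensors
t=imaging.camera("top");a=sensors.sense();s=imaging.camera("side");cv2.imwrite("pics/side5.png",s);cv2.imwrite("pics/top5.png",t)
f=lambda im,x,y,w,h:cv2.resize(im[y:y+h,x:x+w],(400,300),interpolation=cv2.INTER_CUBIC)
cv2.imwrite("pics/rel.png",np.hstack([f(t,370,110,100,75),f(s,370,190,80,60)]))
print(a["position"],a["tcp_rot"],a["wrist_force"])
for n,im,r in(("top",t,(383,148,24,26)),("side",s,(378,196,24,34))):
    try:
        b,e,p=grip(n,im,*r,.152,200);print(n,b,e,p, p-[-.0075,.0947,0])
    except Exception as x: print(n,x)
E
```

```text
[ 0.52720474 -0.25607951  0.29036565] [-3.14038482e+00  7.96038440e-04  7.71219538e-02] [ 0.03574968  0.58250476 -0.36813136]
top [393.87739563 160.11671066] [8.04072094 8.08242702] [ 0.51421051 -0.09841893  0.152     ] [ 0.52171051 -0.19311893  0.152     ]
side [387.60572243 203.85150146] [7.11484003 8.32628822] [ 0.51352737 -0.10385767  0.152     ] [ 0.52102737 -0.19855767  0.152     ]
```

View pics/rel.png

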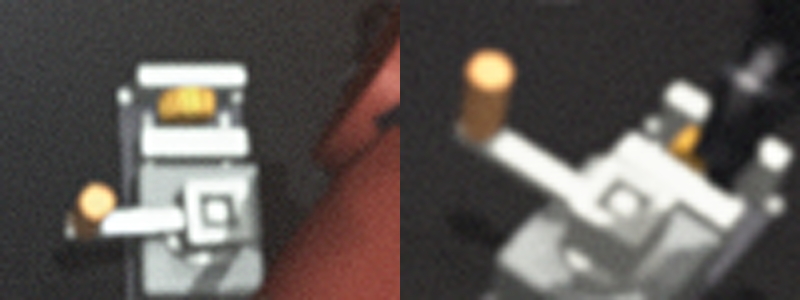

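The crank is seated: the shaft tip shows in the hub's hole at crop (217,210) top and (622,200) side, with the arm level and the grip at (95,202). Next I straddle the grip.

>>> carry_out:
  claw: [1, 1, 1, 1, 1, 1, 1, 1, 1, 1, 1, 1, 0.55, 0.55, 0.55, 0.55]
  travel:
    - [0, -20, 0]
    - [0, -50, 0]
    - [0, -85, 0]
    - [0, -120, 0]
    - [-0.5, -148, 0]
    - [-0.5, -155.5, 0]
    - [-0.5, -155.5, 10]
    - [-0.5, -155.5, 35]
    - [-0.5, -155.5, 65]
    - [-0.5, -155.5, 95]
    - [-0.5, -155.5, 108]
    - [-0.5, -155.5, 110]
    - [-0.5, -155.5, 110]
    - [-0.5, -155.5, 110]
    - [-0.5, -155.5, 110]
    - [-0.5, -155.5, 110]
  spin: [0, 0, 0, 0, 0, 0, 0, 0, 0, 0, 0, 0, 0, 0, 0, 0]

```text
time: 12.12
position: [0.516, -0.1012, 0.1826]
tcp_rot: [3.14, -0.003, 0.079]
wrist_force: [-0.1, 0.3, 0.5]
opening: 0.554
```

```bash
python3 - <<'E'
from g import *
from workcell import sensors
s=imaging.camera("side");t=imaging.camera("top");a=sensors.sense()
f=lambda im,x,y,w,h:cv2.resize(im[y:y+h,x:x+w],(400,300),interpolation=cv2.INTER_CUBIC)
cv2.imwrite("pics/strad.png",np.hstack([f(t,370,110,100,75),f(s,350,170,100,75)]))
p=a["position"];print(p,a["tcp_rot"],a["wrist_force"],a["opening"])
# arc rows: hub centre, tool at grip angle, radius .095
h=np.array([.5228,-.1957]);th0=np.arctan2(p[1]-h[1],p[0]-h[0]);print(np.degrees(th0),np.hypot(*(p[:2]-h)))
y=a["tcp_rot"][2];R=np.array([[np.cos(y),np.sin(y)],[np.sin(y),-np.cos(y)]])
for k in range(1,21):
    dth=k*.0625
    q=h+.095*np.array([np.cos(th0-dth),np.sin(th0-dth)])
    d=R.T@(q-p[:2])*1000;print([round(float(d[0]),1),round(float(d[1]),1),0],end=", ")
E
```

```text
[ 0.51559821 -0.10097899  0.1822599 ] [ 3.14048132e+00 -2.40696321e-03  7.89723182e-02] [0.86073018 0.73766749 0.65000124] 0.546090225154971
94.34792228358074 0.09499439826078432
[5.9, 0.2, 0], [11.8, 0.8, 0], [17.7, 1.7, 0], [23.5, 3.0, 0], [29.2, 4.7, 0], [34.8, 6.7, 0], [40.2, 9.1, 0], [45.5, 11.8, 0], [50.6, 14.8, 0], [55.5, 18.1, 0], [60.2, 21.8, 0], [64.7, 25.7, 0], [68.9, 29.9, 0], [72.8, 34.3, 0], [76.5, 39.0, 0], [79.8, 43.9, 0], [82.8, 49.0, 0], [85.5, 54.3, 0], [87.9, 59.7, 0], [90.0, 65.3, 0],
```

View pics/strad.png

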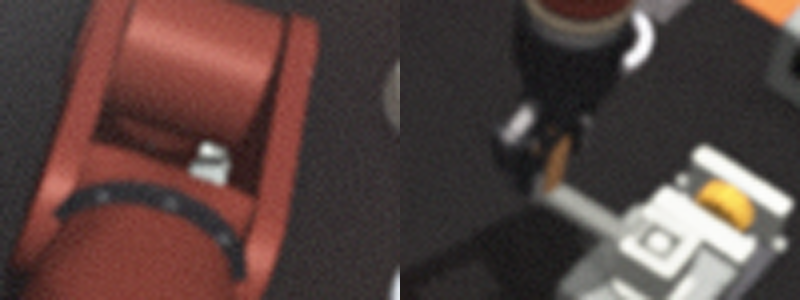

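The side view shows the grip at crop (560,160) between the fingers. I swing clockwise in stages.

>>> carry_out:
  claw: [0.55, 0.55, 0.55, 0.55, 0.55, 0.55, 0.55, 0.55, 0.55, 0.55, 0.55, 0.55]
  travel:
    - [5.9, 0.2, 0]
    - [11.8, 0.8, 0]
    - [17.7, 1.7, 0]
    - [23.5, 3, 0]
    - [29.2, 4.7, 0]
    - [34.8, 6.7, 0]
    - [40.2, 9.1, 0]
    - [45.5, 11.8, 0]
    - [50.6, 14.8, 0]
    - [55.5, 18.1, 0]
    - [60.2, 21.8, 0]
    - [60.2, 21.8, 0]
  spin: [0.0625, 0.125, 0.1875, 0.25, 0.3125, 0.375, 0.4375, 0.5, 0.5625, 0.625, 0.6875, 0.6875]

```text
time: 13.22
position: [0.577, -0.1173, 0.1815]
tcp_rot: [-3.141, 0.0, -0.61]
wrist_force: [-1.4, 2.0, 1.1]
opening: 0.55
```

```bash
python3 - <<'E'
import numpy as np
from workcell import sensors
a=sensors.sense();p=a["position"];h=np.array([.5228,-.1957]);y=a["tcp_rot"][2]
print(p,y,a["wrist_force"]);th0=np.arctan2(p[1]-h[1],p[0]-h[0]);print(np.degrees(th0),np.hypot(*(p[:2]-h)))
R=np.array([[np.cos(y),np.sin(y)],[np.sin(y),-np.cos(y)]])
for k in range(1,17):
    q=h+.095*np.array([np.cos(th0-k*.05),np.sin(th0-k*.05)])
    d=R.T@(q-p[:2])*1000;print([round(float(d[0]),1),round(float(d[1]),1),0],end=", ")
E
```

```text
[ 0.57695135 -0.11730597  0.18151943] -0.6099063123853643 [-1.41525596  1.99706096  1.10117671]
55.36488856366444 0.09527850023362101
[4.8, 0.4, 0], [9.5, 0.7, 0], [14.2, 1.3, 0], [18.9, 2.1, 0], [23.5, 3.1, 0], [28.1, 4.4, 0], [32.6, 5.9, 0], [37.0, 7.6, 0], [41.4, 9.5, 0], [45.6, 11.7, 0], [49.7, 14.0, 0], [53.7, 16.6, 0], [57.6, 19.3, 0], [61.3, 22.3, 0], [64.9, 25.4, 0], [68.3, 28.7, 0],
```

>>> carry_out:
  claw: [0.55, 0.55, 0.55, 0.55, 0.55, 0.55, 0.55, 0.55, 0.55]
  travel:
    - [4.8, 0.4, 0]
    - [9.5, 0.7, 0]
    - [14.2, 1.3, 0]
    - [18.9, 2.1, 0]
    - [23.5, 3.1, 0]
    - [28.1, 4.4, 0]
    - [32.6, 5.9, 0]
    - [37, 7.6, 0]
    - [37, 7.6, 0]
  spin: [0.05, 0.1, 0.15, 0.2, 0.25, 0.3, 0.35, 0.4, 0.4]

```text
time: 13.97
position: [0.6029, -0.1447, 0.1813]
tcp_rot: [-3.14, 0.0, -1.008]
wrist_force: [-0.2, 3.0, 0.6]
opening: 0.553
```

```bash
cat > arc.py <<'E'
import numpy as np
from workcell import sensors
a=sensors.sense();p=a["position"];h=np.array([.5228,-.1957]);y=a["tcp_rot"][2]
print(p,y,a["wrist_force"]);th0=np.arctan2(p[1]-h[1],p[0]-h[0]);print(np.degrees(th0),np.hypot(*(p[:2]-h)))
R=np.array([[np.cos(y),np.sin(y)],[np.sin(y),-np.cos(y)]])
for k in range(1,11):
    q=h+.095*np.array([np.cos(th0-k*.03),np.sin(th0-k*.03)])
    d=R.T@(q-p[:2])*1000;print([round(float(d[0]),1),round(float(d[1]),1),0],end=", ")
E
python3 arc.py
```

```text
[ 0.60285931 -0.14466679  0.18125239] -1.0082475913000237 [-0.16818025  2.98893498  0.57624043]
32.515170101878944 0.09494146277414983
[2.8, -0.0, 0], [5.7, 0.1, 0], [8.5, 0.3, 0], [11.4, 0.6, 0], [14.2, 0.9, 0], [17.0, 1.4, 0], [19.8, 1.9, 0], [22.6, 2.6, 0], [25.4, 3.3, 0], [28.1, 4.0, 0],
```

>>> carry_out:
  claw: [0.55, 0.55, 0.55, 0.55, 0.55, 0.55]
  travel:
    - [2.8, 0, 0]
    - [5.7, 0.1, 0]
    - [8.5, 0.3, 0]
    - [11.4, 0.6, 0]
    - [14.2, 0.9, 0]
    - [14.2, 0.9, 0]
  spin: [0.03, 0.06, 0.09, 0.12, 0.15, 0.15]

```text
time: 14.47
position: [0.6095, -0.157, 0.1812]
tcp_rot: [-3.141, 0.0, -1.157]
wrist_force: [0.1, 3.0, 1.3]
opening: 0.55
```

```bash
python3 arc.py
```

```text
[ 0.60947279 -0.15704071  0.1811993 ] -1.1568818512212022 [0.07003338 2.95562996 1.26191069]
24.038647688998537 0.09490370148228476
[2.8, -0.1, 0], [5.7, 0.0, 0], [8.5, 0.2, 0], [11.4, 0.5, 0], [14.2, 0.9, 0], [17.0, 1.3, 0], [19.8, 1.9, 0], [22.6, 2.5, 0], [25.4, 3.2, 0], [28.1, 4.0, 0],
```

>>> carry_out:
  claw: [0.55, 0.55, 0.55, 0.55, 0.55]
  travel:
    - [2.8, 0, 0]
    - [5.7, 0, 0]
    - [8.5, 0.2, 0]
    - [11.4, 0.5, 0]
    - [11.4, 0.5, 0]
  spin: [0.03, 0.06, 0.09, 0.12, 0.12]

```text
time: 14.88
position: [0.6135, -0.1679, 0.1812]
tcp_rot: [-3.141, 0.0, -1.277]
wrist_force: [0.3, 3.2, 1.4]
opening: 0.549
```

```bash
python3 arc.py
```

```text
[ 0.6135343  -0.16788683  0.18119036] -1.2768566980599236 [0.29041469 3.15496468 1.43318284]
17.042096082268042 0.09490144912563768
[2.8, -0.1, 0], [5.7, 0.1, 0], [8.5, 0.3, 0], [11.4, 0.5, 0], [14.2, 0.9, 0], [17.0, 1.4, 0], [19.8, 1.9, 0], [22.6, 2.5, 0], [25.4, 3.3, 0], [28.1, 4.0, 0],
```

>>> carry_out:
  claw: [0.55, 0.55, 0.55, 0.55, 0.55]
  travel:
    - [2.8, 0, 0]
    - [5.7, 0, 0]
    - [8.5, 0.2, 0]
    - [11.4, 0.5, 0]
    - [11.4, 0.5, 0]
  spin: [0.03, 0.06, 0.09, 0.12, 0.12]

```text
time: 15.3
position: [0.6162, -0.1791, 0.1811]
tcp_rot: [-3.141, 0.0, -1.397]
wrist_force: [-0.9, 2.6, 0.7]
opening: 0.553
```

```bash
python3 arc.py
```

```text
[ 0.61622065 -0.17909305  0.18112387] -1.3968769802136514 [-0.93862142  2.56756163  0.74927394]
10.079904495129677 0.0948852379934004
[2.8, -0.1, 0], [5.7, 0.0, 0], [8.5, 0.3, 0], [11.4, 0.5, 0], [14.2, 0.9, 0], [17.0, 1.4, 0], [19.8, 1.9, 0], [22.6, 2.6, 0], [25.3, 3.3, 0], [28.1, 4.1, 0],
```

>>> carry_out:
  claw: [0.55, 0.55, 0.55, 0.55]
  travel:
    - [2.8, 0, 0]
    - [5.7, 0, 0]
    - [8.5, 0.2, 0]
    - [8.5, 0.2, 0]
  spin: [0.03, 0.06, 0.09, 0.09]

```text
time: 15.63
position: [0.6174, -0.1875, 0.1811]
tcp_rot: [3.141, 0.0, -1.487]
wrist_force: [-1.0, 2.9, 0.6]
opening: 0.549
```

```bash
python3 arc.py; python3 - <<'E'
from h import *
s=imaging.camera("side");t=imaging.camera("top")
f=lambda im,x,y,w,h:cv2.resize(im[y:y+h,x:x+w],(400,300),interpolation=cv2.INTER_CUBIC)
cv2.imwrite("pics/sw.png",np.hstack([f(t,370,110,100,75),f(s,370,170,100,75)]))
E
```

```text
[ 0.61736306 -0.18750542  0.18105896] -1.486752919928781 [-0.97965959  2.86107428  0.56004645]
4.95272583602117 0.09491745195061102
[2.8, -0.0, 0], [5.7, 0.1, 0], [8.5, 0.3, 0], [11.4, 0.6, 0], [14.2, 1.0, 0], [17.0, 1.4, 0], [19.8, 2.0, 0], [22.6, 2.6, 0], [25.3, 3.3, 0], [28.1, 4.1, 0],
```

View pics/sw.png

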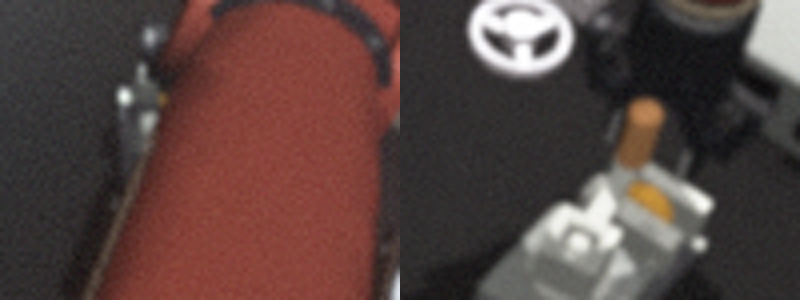

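>>> carry_out:
  claw: [0.55, 0.55, 0.55, 0.55]
  travel:
    - [2.8, 0, 0]
    - [5.7, 0, 0]
    - [5.7, 0, 0]
    - [5.7, 0, 0]
  spin: [0.03, 0.06, 0.06, 0.06]

```text
time: 16.07
position: [0.6179, -0.1932, 0.1808]
tcp_rot: [3.141, -0.0, -1.547]
wrist_force: [-1.0, 2.1, 1.0]
opening: 0.547
```

```bash
python3 arc.py
```

```text
[ 0.61786687 -0.19318216  0.18083969] -1.5466561836165824 [-1.00852355  2.05236038  1.00784592]
1.5171217460842639 0.09510020597658596
[2.8, 0.1, 0], [5.7, 0.3, 0], [8.5, 0.5, 0], [11.4, 0.8, 0], [14.2, 1.1, 0], [17.0, 1.6, 0], [19.8, 2.1, 0], [22.6, 2.8, 0], [25.3, 3.5, 0], [28.1, 4.3, 0],
```

>>> carry_out:
  claw: [0.55, 0.55, 0.55, 0.55]
  travel:
    - [2.8, 0.1, 0]
    - [5.7, 0.3, 0]
    - [5.7, 0.3, 0]
    - [5.7, 0.3, 0]
  spin: [0.03, 0.06, 0.06, 0.06]

```text
time: 16.4
position: [0.6178, -0.1987, 0.1808]
tcp_rot: [3.141, 0.0, -1.607]
wrist_force: [-2.1, 3.2, 1.7]
opening: 0.553
```

```bash
python3 arc.py; python3 - <<'E'
from h import *
s=imaging.camera("side")
f=lambda im,x,y,w,h:cv2.resize(im[y:y+h,x:x+w],(600,450),interpolation=cv2.INTER_CUBIC)
cv2.imwrite("pics/sw2.png",f(s,380,180,80,60));cv2.imwrite("pics/side6.png",s)
E
```

```text
[ 0.61776407 -0.19866145  0.18076112] -1.6068261107173054 [-2.09624949  3.24156346  1.68865406]
-1.7861858164589697 0.0950102370507163
[2.8, 0.0, 0], [5.7, 0.2, 0], [8.5, 0.4, 0], [11.4, 0.6, 0], [14.2, 1.0, 0], [17.0, 1.5, 0], [19.8, 2.0, 0], [22.6, 2.6, 0], [25.4, 3.3, 0], [28.1, 4.1, 0],
```

View pics/sw2.png

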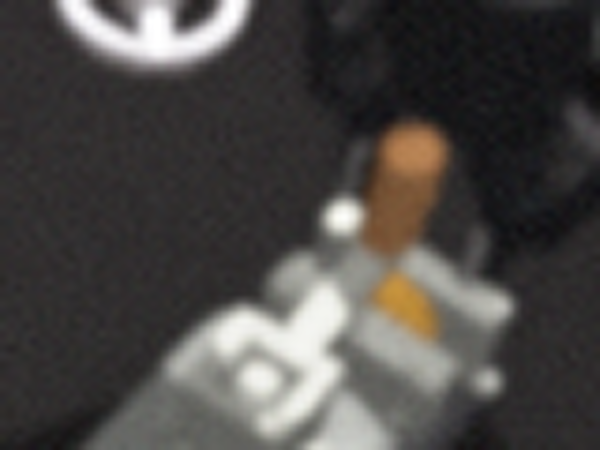

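The side view shows the hub square and still level on the shaft at crop (262,378), with the grip at (413,150) over the vise. I estimate the crank angle from the grip.

```bash
python3 - <<'E'
from g import *
s=cv2.imread("pics/side6.png")
for v in(140,160,180):
  b,e,p=grip("side",s,425,190,20,30,.152,v);q=p[:2]-[.5215,-.1985];print(b,e,p,np.degrees(np.arctan2(q[1],q[0])),np.hypot(*q))
E
```

```text
[434.69122696 200.07317829] [6.20439959 7.24212599] [ 0.61524558 -0.19077689  0.152     ] 4.709603080788529 0.09406317575175745
[434.7907114 199.9434309] [4.74699974 6.26286554] [ 0.61582455 -0.19071029  0.152     ] 4.7210113322663325 0.0946456579705798
[432.68305874 218.34054184] [2.90943813 4.63606548] [ 0.55893333 -0.22323468  0.152     ] -33.45538275172593 0.04486711829697798
```

>>> carry_out:
  claw: [0.55, 0.55, 0.55, 0.55]
  travel:
    - [2.8, 0, 0]
    - [4, 0.1, 0]
    - [4, 0.1, 0]
    - [4, 0.1, 0]
  spin: [0.03, 0.04, 0.04, 0.04]

```text
time: 16.78
position: [0.6173, -0.2006, 0.1807]
tcp_rot: [3.14, 0.005, -1.647]
wrist_force: [-1.7, 8.7, 3.7]
opening: 0.552
```

```bash
python3 arc.py;python3 - <<'E'
from g import *
s=imaging.camera("side");cv2.imwrite("pics/side7.png",s)
b,e,p=grip("side",s,425,190,20,30,.152,150);q=p[:2]-[.5215,-.1985];print(b,e,p,np.degrees(np.arctan2(q[1],q[0])),np.hypot(*q))
E
```

```text
[ 0.61726139 -0.20057759  0.18066107] -1.647373985423287 [-1.69821329  8.65379399  3.73471807]
-2.9558864504398086 0.09458723435079491
[2.8, -0.4, 0], [5.7, -0.4, 0], [8.5, -0.2, 0], [11.4, -0.0, 0], [14.2, 0.3, 0], [17.0, 0.7, 0], [19.8, 1.2, 0], [22.6, 1.7, 0], [25.4, 2.4, 0], [28.2, 3.1, 0], [435.27969456 200.15992069] [5.72019625 6.87168598] [ 0.61612346 -0.19214434  0.152     ] 3.842666373452688 0.09483666475859745
```

Force has climbed to 8.7 N and motion lags the command, so this is the stop. I push slightly more to confirm.

>>> carry_out:
  claw: [0.55, 0.55, 0.55]
  travel:
    - [1.5, 0, 0]
    - [3, 0, 0]
    - [3, 0, 0]
  spin: [0, 0, 0]

```text
time: 17.08
position: [0.6174, -0.202, 0.1807]
tcp_rot: [3.14, 0.008, -1.648]
wrist_force: [0.3, 12.4, 2.8]
opening: 0.552
```

```bash
python3 arc.py;python3 - <<'E'
from g import *
s=imaging.camera("side");cv2.imwrite("pics/side8.png",s)
b,e,p=grip("side",s,425,190,20,30,.152,150);q=p[:2]-[.5215,-.1985];print(b,e,p,np.degrees(np.arctan2(q[1],q[0])),np.hypot(*q))
E
```

```text
[ 0.61736137 -0.20199438  0.180658  ] -1.6477201504361432 [ 0.3448415 12.4039018  2.8298697]
-3.808215310580486 0.0947706303161263
[2.8, -0.2, 0], [5.7, -0.1, 0], [8.5, 0.1, 0], [11.4, 0.3, 0], [14.2, 0.7, 0], [17.0, 1.1, 0], [19.8, 1.7, 0], [22.6, 2.3, 0], [25.4, 2.9, 0], [28.1, 3.7, 0], [435.69269085 200.48651218] [5.41603947 7.00712347] [ 0.61594736 -0.19364999  0.152     ] 2.9396388604105437 0.0945718101438749
```

At 12 N it holds against the stop, far above the 3 N needed to turn it. I back off to centre the jaws on the grip, open, and raise.

>>> carry_out:
  claw: [0.55, 0.55, 0.55, 0.6, 0.7, 0.8, 0.8, 0.8, 0.8, 0.8, 0.8, 0.8, 0.8, 0.8]
  travel:
    - [-4, 0, 0]
    - [-9, 0, 0]
    - [-13, 0, 0]
    - [-13, 0, 0]
    - [-13, 0, 0]
    - [-13, 0, 0]
    - [-13, 0, -10]
    - [-13, 0, -30]
    - [-13, 0, -60]
    - [-13, 0, -95]
    - [-13, 0, -125]
    - [-13, 0, -150]
    - [-13, 0, -160]
    - [-13, 0, -160]
  spin: [0, 0, 0, 0, 0, 0, 0, 0, 0, 0, 0, 0, 0, 0]

```text
time: 18.3
position: [0.6198, -0.194, 0.346]
tcp_rot: [-3.134, -0.003, -1.649]
wrist_force: [0.8, 0.0, 0.0]
opening: 0.798
```

```bash
python3 arc.py
```

```text
[ 0.61982832 -0.19396984  0.34598584] -1.6488179135808079 [0.76229747 0.0236651  0.03916639]
1.0215596409903354 0.09704373944253557
[3.0, 1.8, 0], [5.9, 1.7, 0], [8.7, 1.6, 0], [11.6, 1.6, 0], [14.4, 1.7, 0], [17.3, 1.9, 0], [20.1, 2.2, 0], [22.9, 2.6, 0], [25.7, 3.0, 0], [28.5, 3.6, 0],
```

>>> carry_out:
  claw: [0.8, 0.8, 0.8, 0.8, 0.8, 0.8, 0.8, 0.8, 0.8, 0.8, 0.8]
  travel:
    - [-20, 0, 0]
    - [-50, 0, 0]
    - [-85, 0, 0]
    - [-120, 0, 0]
    - [-155, 0, 0]
    - [-190, 0, 0]
    - [-225, 0, 0]
    - [-250, 0, 0]
    - [-260, 0, 0]
    - [-260, 0, 0]
    - [-260, 0, 0]
  spin: [0, 0, 0, 0, 0, 0, 0, 0, 0, 0, 0]

```text
time: 19.22
position: [0.638, 0.0658, 0.3391]
tcp_rot: [3.139, -0.001, -1.648]
wrist_force: [-0.6, 0.0, -0.4]
opening: 0.804
```

```bash
python3 - <<'E'
from g import *
from workcell import sensors
t=imaging.camera("top");s=imaging.camera("side");cv2.imwrite("pics/topF.png",t);cv2.imwrite("pics/sideF.png",s)
f=lambda im,x,y,w,h:cv2.resize(im[y:y+h,x:x+w],(400,300),interpolation=cv2.INTER_CUBIC)
cv2.imwrite("pics/fin.png",np.vstack([np.hstack([f(t,385,110,80,60),f(s,380,180,80,60)]),np.hstack([f(t,100,0,480,360),f(s,100,0,480,360)])]))
print(sensors.sense()["qvel"],sensors.sense()["time"])
for n,im,r in(("top",t,(400,115,32,26)),("side",s,(425,190,20,30))):
    b,e,p=grip(n,im,*r,.152,190);print(n,b,e,p)
E
```

```text
[-0.01100782 -0.00274716 -0.00730889  0.00592601  0.00121153  0.00267878] 19.3167
top [423.52369499 125.80761909] [7.92756462 7.98281527] [ 0.61670464 -0.18377938  0.152     ]
side [434.31757832 199.66800308] [7.02589893 8.87268925] [ 0.61573184 -0.18918517  0.152     ]
```

View pics/fin.png

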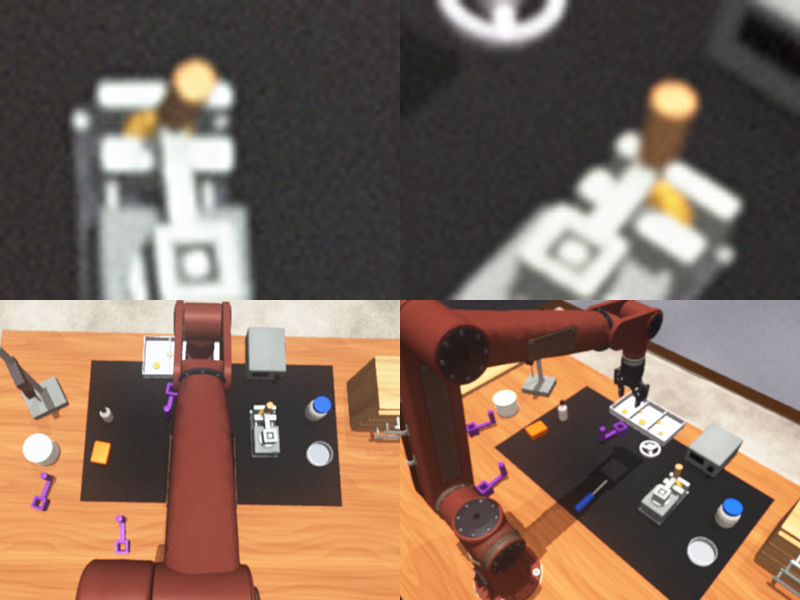

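The final crops show the crank level on the shaft (hole at (197,262) top), the jaws closer together than before, and bystanders in place. The grip angle reads about 5.7° against 3–4° under load, so I compare the frames directly to see whether it sprang back.

```bash
python3 - <<'E'
from h import *
n={k:cv2.imread(f"pics/side{k}.png") for k in "678F"}
f=lambda im,x,y,w,h:cv2.resize(im[y:y+h,x:x+w],(400,300),interpolation=cv2.INTER_CUBIC)
v=[f(cv2.convertScaleAbs(n[k],alpha=1.0 if k=="F" else 1.35),410,190,52,39) for k in "678F"]
cv2.imwrite("pics/cmp.png",np.vstack([np.hstack(v[:2]),np.hstack(v[2:])]))
# orange body mask centroid columns for grip, hue-only
for k in "678F":
    u=up(n[k],422,188,26,32);h=cv2.cvtColor(u,cv2.COLOR_BGR2HSV)
    m=((h[...,1]>90)&(h[...,0]<22)&(h[...,2]>70)).astype(np.uint8);m=m[:24*8]
    c=max(cv2.findContours(m,0,1)[0],key=cv2.contourArea);r=cv2.boundingRect(c);print(k,back((r[0]+r[2]/2,r[1]),422,188),np.array(r[2:])/8)
E
```

```text
6 [433.875  195.8125] [11.625 15.75 ]
7 [434.375  195.9375] [11.875 15.625]
8 [434.8125 196.1875] [11.75  15.375]
F [433.9375 195.0625] [12.  16.5]
```

View pics/cmp.png

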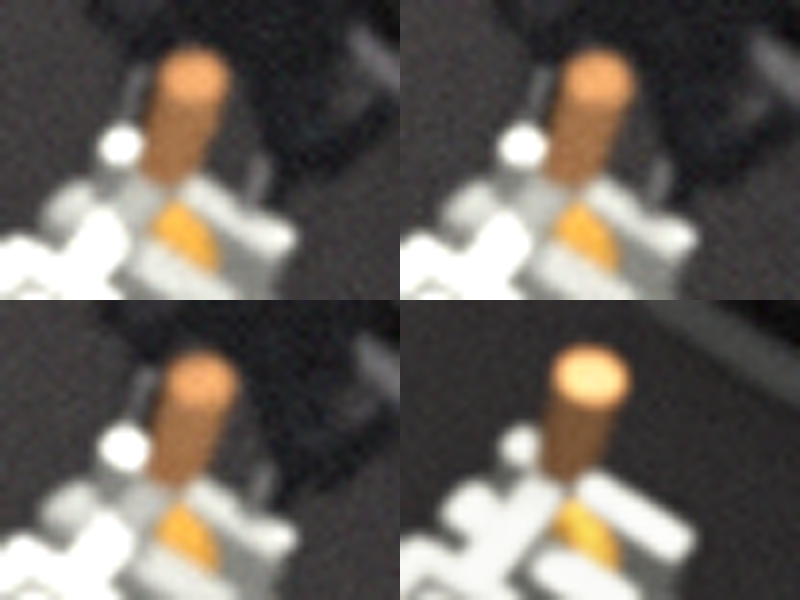

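The released grip sits about 0.9 px (about 2 mm, 1.4°) back from its position under 12 N. It matches the frame just before the force rose, so this looks like unloading and hub play, well within 0.1 rad. The gear is held between the jaws and the robot is clear of everything, so I hand in.

```bash
python3 - <<'E'
from workcell import finish_job
print(finish_job())
E
```

```text
the job is handed in; nothing more can be done
None
```

The crank is on the shaft with its hub down on the collar, and I swung it clockwise until the shaft came to its stop. I then let go, moved the arm clear and handed the job in at about 19 s. No verdict was reported.

**Seating:** I lowered the steel crank with force checks. A side force of about 6 N on the taper was relieved with two 1.5 mm shifts. The TCP came to rest at z = 0.153 m, against 0.083 m when it gripped the crank on the bench. That is the 70 mm collar height, and the contact force rose there.

**Swing:** I pushed the grip with the jaws held loosely around it, which took 2–3 N. At the end the force climbed to 12 N with hardly any movement, which I took as the stop.

**Last checks:**
- Both views showed the crank level on the shaft, the jaw closed up on the gear and the wrist force near zero. The bystanders in view looked undisturbed by eye; the arm hid the handwheel and screwdriver from above, but the side view showed both.
- The two cameras disagreed by 4–7 mm in y throughout, so I worked from relative measurements and the force readings.
- After release the grip sat about 1.4° back from its loaded position, which I put down to play and unloading.
- The swing measured from the images was about 90°, more than the 80° the joint allows. Play and image error should explain it, but I could not read the shaft angle itself.

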